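Switch off the outlet that was left on

TASK

One of the four identical keys on the bench outlet box is still latched down. With a fingertip, tap each key lightly, one after another from the left end of the row to the right, to feel which one it is, then press that key firmly right down and let it spring up, so that all four keys end up. Tap so lightly that no key is pushed down or released by the tap, and do not lift or shift anything on the bench.

Things in the scene. Friction and masses are not known exactly. Their poses are not given: they have to be found in the camera images.
- panel: grey outlet box with an aluminium top, fixed to the bench, 110 mm deep (x), 250 mm long (y), 50 mm high; four round sockets on the rear half of its top, four square black keys in collars 31 mm wide and 3 mm high on the front half. Origin: centre of its underside; x points away from the robot (turned up to 0.35 rad), y to the left along the row, z up
- place_1 (a point): first (left end) place in the row of keys, counted from the robot's left: the point on the box's top face (50 mm above the bench) straight below the centre of the key that stands there; the places are 55 mm apart and 26 mm in front of the box's middle line
- place_2 (a point): second place in the row of keys, counted from the robot's left: the point on the box's top face (50 mm above the bench) straight below the centre of the key that stands there; the places are 55 mm apart and 26 mm in front of the box's middle line
- place_3 (a point): third place in the row of keys, counted from the robot's left: the point on the box's top face (50 mm above the bench) straight below the centre of the key that stands there; the places are 55 mm apart and 26 mm in front of the box's middle line
- place_4 (a point): fourth (right end) place in the row of keys, counted from the robot's left: the point on the box's top face (50 mm above the bench) straight below the centre of the key that stands there; the places are 55 mm apart and 26 mm in front of the box's middle line
- key_a: square black key, 24x24 mm, like the other three; its place in the row varies. Origin: centre of its top face: 14 mm above the box top when up, 9 latched, 4 at the bottom stop. If up, it gives from 1.5 N at 0.6 N/mm and springs back; over 6 mm down counts as pushed down. If latched, it is firm up to 4 N; pressed 3 mm deeper (6 N) or to the stop its catch lets go and it rises as the finger leaves
- key_b: square black key, 24x24 mm, like the other three; its place in the row varies. Origin: centre of its top face: 14 mm above the box top when up, 9 latched, 4 at the bottom stop. If up, it gives from 1.5 N at 0.6 N/mm and springs back; over 6 mm down counts as pushed down. If latched, it is firm up to 4 N; pressed 3 mm deeper (6 N) or to the stop its catch lets go and it rises as the finger leaves
- key_c: square black key, 24x24 mm, like the other three; its place in the row varies. Origin: centre of its top face: 14 mm above the box top when up, 9 latched, 4 at the bottom stop. If up, it gives from 1.5 N at 0.6 N/mm and springs back; over 6 mm down counts as pushed down. If latched, it is firm up to 4 N; pressed 3 mm deeper (6 N) or to the stop its catch lets go and it rises as the finger leaves
- key_d: square black key, 24x24 mm, like the other three; its place in the row varies. Origin: centre of its top face: 14 mm above the box top when up, 9 latched, 4 at the bottom stop. If up, it gives from 1.5 N at 0.6 N/mm and springs back; over 6 mm down counts as pushed down. If latched, it is firm up to 4 N; pressed 3 mm deeper (6 N) or to the stop its catch lets go and it rises as the finger leaves
- spool_black: thread spool wound black, 38 mm across, 60 mm tall, upright; origin under its centre; loose bystander beside or behind the box
- sanding_block: wooden sanding block 40x68x28 mm; origin under its centre; loose bystander beside or behind the box
- e_tape: roll of black tape lying flat, 58 mm across, 19 mm high; origin under its centre; loose bystander beside or behind the box
- spring_clamp: black spring clamp lying flat, 64x123x22 mm; origin under its centre; loose bystander beside or behind the box

How it is judged:
By the outcome, as a careful person would: the job done as asked, in the order asked, and still so for the second after the job is handed in, with the robot touching nothing.
It also fails if it takes over 45 s, if anything falls off the work surface, if the arm or the gripper's body presses on something with over 40 N, if the wrist force passes 120 N, or if a joint passes its speed limit or range.

ROBOT

A 6-joint arm with a two-finger parallel gripper is mounted at the origin on a cart in front of the work surface, level with it; the furniture and walls round the work are solid. World frame = base frame: x ahead of the robot, y to its left, z up, the work surface at z = 0. Lengths are in m, angles in rad, forces in N, time in s.
With the tool pointing down it reaches from about 0.425 to 0.95 m from the base axis. Payload 3.5 kg.
Tool frame: the origin (TCP) lies at the very end of the fingers, on their centre line; the grasp point (between the pads) lies 19 mm behind it (env.pinch_z is the z of the grasp point in the tool frame, in m); z points along the fingers, y is the line along which they close (so a half turn about z gives the same grasp; the last joint's range is limited). The gripper opens to 85 mm and grips with 20 to 120 N. Pads are 22 mm wide; open, the fingers measure 114 mm over their backs; the gripper's body (76 mm by 85 mm) begins 54 mm behind the grasp point. The pads swing forward as they close: fully open they stand 13 mm farther back than shut.
Start: joints at [-1.324, 0.286, 1.577, -0, 1.279, -0.15], TCP at [0.261, -0.623, 0.231] pointing down, gripper open.
Joint ranges: [-2.77, 2.77], [-0.9, 2.22], [0.21, 2.48], [-1.53, 4.67], [0.24, 2.81], [-2.84, 2.84]. Speed limits (rad/s): [2.79, 2.79, 3.14, 3.14, 3.14, 3.14].

INTERFACE

Orientations are given as a 3x3 rotation matrix whose columns are the frame's x, y, z axes.
In Python, from cell import env gives the robot as it stands.
- The arm moves only by the tool servo_tool, never from a script. Its argument "series" is a list of rows, each a list of 3 entries, a list of its own where there are three numbers: the turn, a rotation vector about the world's x, y, z as a fraction of full scale, then the shift along the world's x, y, z as a fraction of full scale, then the opening, from 0 (shut) to 1 (fully open). In form: [[[wx, wy, wz], [dx, dy, dz], grip], ...]. A call has 1 to 10 rows; each row shifts and turns the commanded pose from where the row before left it; what a row does not reach is not made up. Full scale, the value 1, is 10 cm for a shift and 90 degrees for a turn. A row lasts 1/10 s, in which the tool goes at most 50 mm and 8.59 degrees, less where a joint would pass 70% of its speed; a pose out of reach is approached as far as the arm can. A call with a number of a shift or a turn outside -1 to 1 is refused whole. A call with a gripper value outside its range is refused whole. The fingers move at their own pace and stop on an object; the grip force is fixed at half the most. Time passes only in rows, so rows that do not move let the fingers close. It gives the time, the measured TCP pose, the force, the opening and the grip force at its end, in the units of the state.
- env.get_state(): the state, without advancing time (a new reading comes with each control period).
- env.get_image(name): name is "scene" or "top"; returns the picture (384x512x3 uint8, red, green, blue); there is no depth.
- env.camera_info(name): a dict with "fx", "fy", "cx", "cy" (pixels), "world_to_cam" (4x4, takes a point from world to camera coordinates). Camera axes: x right, y up, looking along -z (the intrinsics and any distortion apply to the point x, -y, -z); pixel columns grow to the right and rows downward; lengths in m; the calibration is good to about 2 mm. A picture is of the moment at which its call begins. camera_info takes no time and is no camera call.
- env.hand_in(): hands the job in; it is judged then, once.
Trained networks look in the newest picture that a camera, given by its name, has taken for a name from the list of things; names that differ only in an ending like _2 or _b are one class to them, and where a whole thing is asked for, a point or a joint stands for the part that bears it (a point fixed in the world has none). Each returns a list of dicts, best first, with "confidence" (0 to 1); they miss things now and then, are a little off and sometimes report something else, mostly with a low value. They report only what shows in the picture. A call takes as long as a camera call.
- env.look_for(camera, label): "position" ([column, row] in pixels, amid what is visible of it).
The state is a dict: "clock": time; "joint_positions": joint angles; "joint_velocities": joint speeds; "joint_torque": joint torques, N m; "tcp_pos": TCP position; "ee_rot": TCP orientation; "ft_force": force on the tool from outside, world axes, zero at the start; "torque": the same for the moment, N m; "opening": finger opening in m; "gripper_force": force on a finger pad.
Only numpy, scipy, OpenCV 4.12 (cv2) and the standard library are available. Lean on these libraries where they do the work, as an engineer would, in place of code of your own. Each camera call takes 0.05 s, during which the arm holds its last target. There are 200 camera calls.

## Working session

There is one attempt and no reset: what is moved stays moved. The work goes in short steps, Python scripts to look and compute and a tool call to move; the robot and the scene stay as the last step left them, time stands still between calls to the robot, and variables do not carry over. Pictures are saved under pics/ and viewed, at most 10 in all, crops included, and the job is handed in when it is done.

Besides the shell and the picture viewer there is one more tool, called after ">>>" by a JSON object that holds its "op" and its "data", one argument or row to a line. servo_tool: Moves the arm, as the interface text tells. Shift numbers are shares of 10 cm and turn numbers shares of 90 degrees, none past 1 either way. Its arguments: {"type":"object","properties":{"series":{"type":"array"}},"required":["series"]}

```bash
mkdir -p pics; cat > h.py <<'E'
from cell import env
import numpy as np, cv2
def proj(n,P):
    i=env.camera_info(n);M=np.array(i["world_to_cam"]);P=np.atleast_2d(P)
    c=(M[:3,:3]@P.T).T+M[:3,3]
    return np.c_[i["cx"]+i["fx"]*c[:,0]/-c[:,2], i["cy"]+i["fy"]*-c[:,1]/-c[:,2]]
def atz(n,uv,z):
    i=env.camera_info(n);M=np.array(i["world_to_cam"]);R=M[:3,:3];o=-R.T@M[:3,3]
    d=R.T@np.array([(uv[0]-i["cx"])/i["fx"],-(uv[1]-i["cy"])/i["fy"],-1])
    return o+d*(z-o[2])/d[2]
def snap(n,f):
    im=env.get_image(n);cv2.imwrite(f"pics/{f}.png",im[:,:,::-1]);return im
E
python3 - <<'E'
from h import *
print({k:v for k,v in env.camera_info("top").items()})
for n in("top","scene"):
    snap(n,n+"0")
    for l in("key_a","panel"):
        for d in env.look_for(n,l): print(n,l,np.round(d["position"],1),round(d["confidence"],2),np.round(atz(n,d["position"],.06),3))
s=env.get_state();print(s["clock"],s["ee_rot"],s["opening"],s["ft_force"])
E
```

```text
{'fx': 442.6280751708171, 'fy': 442.6280751708171, 'cx': 249.94888827717307, 'cy': 197.65530824886278, 'world_to_cam': array([[-2.95618745e-03, -9.99995433e-01, -6.28260112e-04,
        -1.40563809e-01],
       [ 9.89678097e-01, -3.01570269e-03,  1.43276549e-01,
        -5.33457983e-01],
       [-1.43277790e-01, -1.98222934e-04,  9.89682492e-01,
        -8.51137834e-01],
       [ 0.00000000e+00,  0.00000000e+00,  0.00000000e+00,
         1.00000000e+00]])}
top key_a [264.3 220.3] 0.71 [ 0.485 -0.17   0.06 ]
top key_a [207.2 215.2] 0.69 [ 0.496 -0.059  0.06 ]
top key_a [259.  159.6] 0.66 [ 0.606 -0.16   0.06 ]
top key_a [179.2 213.7] 0.49 [ 0.499 -0.004  0.06 ]
top key_a [221.6 207. ] 0.22 [ 0.512 -0.087  0.06 ]
top panel [220.9 201.4] 0.81 [ 0.523 -0.085  0.06 ]
top panel [238.2 221.2] 0.69 [ 0.484 -0.119  0.06 ]
scene key_a [221.1 269. ] 0.75 [ 0.495 -0.002  0.06 ]
scene key_a [258.2 229.8] 0.71 [ 0.489 -0.115  0.06 ]
scene key_a [276.1 218.7] 0.63 [ 0.475 -0.159  0.06 ]
scene key_a [240.2 249.9] 0.56 [ 0.49  -0.056  0.06 ]
scene panel [231.3 245.1] 0.81 [ 0.51  -0.057  0.06 ]
0.3 [[ 9.22283257e-01  3.86514606e-01 -2.29611842e-04]
 [ 3.86514661e-01 -9.22282908e-01  8.09214364e-04]
 [ 1.01006094e-04 -8.35073202e-04 -9.99999646e-01]] 0.0857192401125868 [ 0.29845368  0.4426319  -0.35200042]
```

View pics/top0.png

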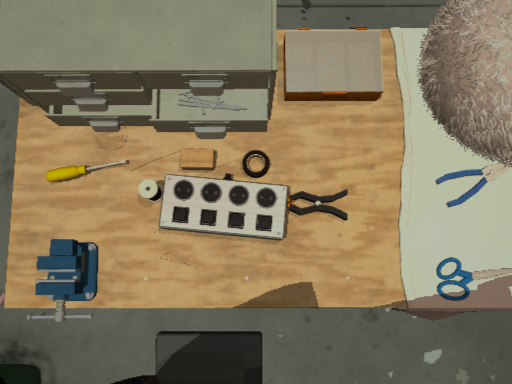

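View pics/scene0.png

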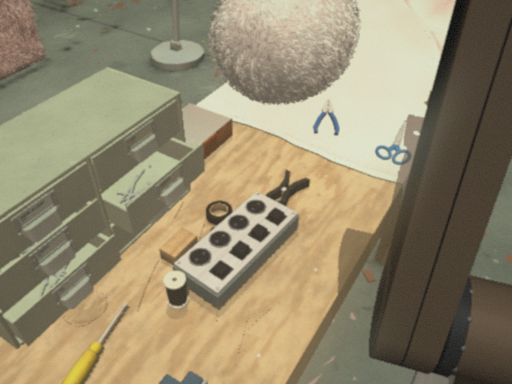

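Top view: the key row runs from about (180,214) to (265,222), with the sockets behind it and the clamp at the right end. Scene view: keys run from (221,269) to (276,219). Next I refine the panel pose from both views.

```bash
cat > fit.py <<'E'
from h import *
from scipy.optimize import least_squares
seeds={"top":[(180,214),(207,216),(235,220),(265,222)],"scene":[(221,269),(240,250),(258,230),(275,215)]}
uv={}
for n in seeds:
    g=cv2.cvtColor(cv2.imread(f"pics/{n}0.png"),cv2.COLOR_BGR2GRAY)
    _,lab,st,ce=cv2.connectedComponentsWithStats((g<70).astype(np.uint8),connectivity=4)
    out=[]
    for s in seeds[n]:
        j=min((k for k in range(1,len(st)) if 60<st[k,4]<900),key=lambda k:np.hypot(*(ce[k]-s)))
        out.append(ce[j]);print(n,s,ce[j].round(1),st[j])
    uv[n]=np.array(out)
def pts(p):
    c,s=np.cos(p[2]),np.sin(p[2])
    return np.array([[p[0]-s*y,p[1]+c*y,p[3]] for y in(.0825,.0275,-.0275,-.0825)])
for ns in(["top"],["scene"],["top","scene"]):
    f=lambda p:np.concatenate([(proj(n,pts(p))-uv[n]).ravel() for n in ns]+([[(p[3]-.062)*1e4]] if len(ns)<2 else []))
    r=least_squares(f,[.49,-.085,.1,.06],x_scale=[.1,.1,.1,.1]);print(ns,r.x.round(4));print(r.fun.round(1))
print(pts(r.x).round(4))
# individual triangulation
for k in range(4):
    t=least_squares(lambda P:np.concatenate([(proj(n,P)[0]-uv[n][k]) for n in uv]),pts(r.x)[k],x_scale=.1);print(t.x.round(4))
E
python3 fit.py
python3 - <<'E'
import cv2,numpy as np
a=cv2.imread("pics/top0.png")[165:245,150:300];b=cv2.imread("pics/scene0.png")[185:305,170:310]
cv2.imwrite("pics/c.png",np.vstack([cv2.resize(a,(560,299),interpolation=2),cv2.resize(b,(560,300*480//480),interpolation=2)]))
E
```

```text
top (180, 214) [180.4 214.4] [173 207  16  16 223]
top (207, 216) [208.  217.1] [200 210  16  16 211]
top (235, 220) [235.8 219.5] [228 212  17  16 213]
top (265, 222) [263.6 222.4] [256 215  16  16 212]
scene (221, 269) [220.5 269.7] [211 262  19  17 189]
scene (240, 250) [240.3 250.1] [231 242  19  17 189]
scene (258, 230) [258.7 232.4] [250 225  18  16 167]
scene (275, 215) [275.7 216.3] [267 210  18  14 157]
['top'] [ 0.4892 -0.0876 -0.0978  0.062 ]
[-0.7 -0.1 -0.1 -0.1  0.2  0.1  0.6  0.  -0. ]
['scene'] [ 0.486  -0.0808 -0.0949  0.062 ]
[-0.1 -0.1  0.   0.2 -0.   0.1  0.  -0.3 -0. ]
['top', 'scene'] [ 0.49   -0.087  -0.0979  0.0536]
[-0.3 -0.  -0.  -0.1  0.   0.1  0.2 -0.   0.2 -0.5  0.1  0.1 -0.1  0.3
 -0.2  0.1]
[[ 0.498  -0.0049  0.0536]
 [ 0.4927 -0.0596  0.0536]
 [ 0.4873 -0.1144  0.0536]
 [ 0.4819 -0.1691  0.0536]]
[ 0.4984 -0.005   0.0517]
[ 0.4926 -0.0596  0.054 ]
[ 0.4873 -0.1144  0.0545]
[ 0.4816 -0.1688  0.0545]
```

View pics/c.png

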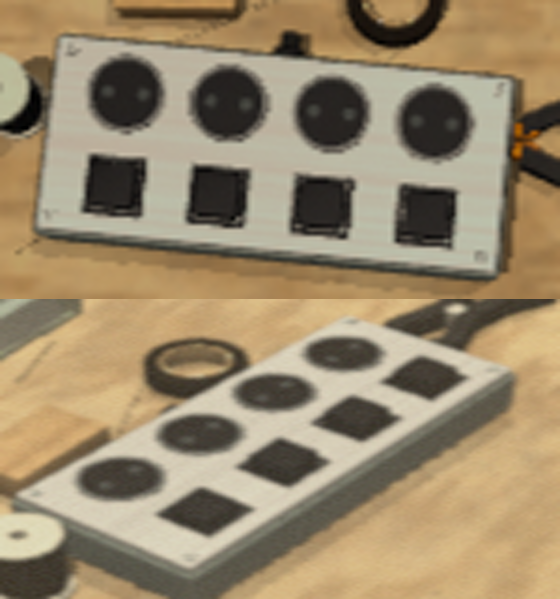

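Both views agree: the keys are at about (0.498,-0.005), (0.493,-0.060), (0.487,-0.114) and (0.482,-0.169), yaw -0.098. Key 1 may be the low one, but I'll tap all four to find out. Now I close the fingers and go above key 1.

>>> {"op": "servo_tool", "data": {
  "series": [
    [[0,0,-0.08],[0.12,0.34,0],0],
    [[0,0,-0.08],[0.12,0.34,0],0],
    [[0,0,-0.08],[0.12,0.34,0],0],
    [[0,0,-0.074],[0.12,0.34,0],0],
    [[0,0,0],[0.12,0.34,0],0],
    [[0,0,0],[0.12,0.34,0],0],
    [[0,0,0],[0.12,0.34,0],0],
    [[0,0,0],[0.12,0.34,0],0],
    [[0,0,0],[0.12,0.34,0],0],
    [[0,0,0],[0.12,0.34,0],0]
  ]
}}

```text
clock: 1.3
tcp_pos: [0.3811, -0.2811, 0.2315]
ee_rot: [[0.995, -0.097, 0.0], [-0.097, -0.995, -0.0], [0.0, 0.0, -1.0]]
ft_force: [0.0, 0.4, -0.4]
opening: -0.0001
gripper_force: 0.0
```

>>> {"op": "servo_tool", "data": {
  "series": [
    [[0,0,0],[0.13,0.306,-0.1],0],
    [[0,0,0],[0.13,0.306,-0.1],0],
    [[0,0,0],[0.13,0.306,-0.1],0],
    [[0,0,0],[0.13,0.306,-0.1],0],
    [[0,0,0],[0.13,0.306,-0.1],0],
    [[0,0,0],[0.13,0.306,-0.2],0],
    [[0,0,0],[0.13,0.306,-0.26],0],
    [[0,0,0],[0.13,0.306,-0.26],0],
    [[0,0,0],[0.13,0.306,-0.26],0],
    [[0,0,0],[0,0,0],0]
  ]
}}

```text
clock: 2.3
tcp_pos: [0.4957, -0.0038, 0.0794]
ee_rot: [[0.996, -0.092, -0.007], [-0.092, -0.996, 0.002], [-0.008, -0.002, -1.0]]
ft_force: [-2.0, -0.1, -1.3]
opening: -0.0001
gripper_force: 0.0
```

```bash
python3 - <<'E'
from h import *
snap("top","t1");im=snap("scene","s1")
s=env.get_state();print(s["tcp_pos"],s["ft_force"]);print(proj("scene",s["tcp_pos"]),proj("scene",[.498,-.005,.064]))
a=cv2.imread("pics/t1.png")[165:245,150:300];b=cv2.imread("pics/s1.png")[185:305,170:310]
cv2.imwrite("pics/c1.png",np.vstack([cv2.resize(a,(560,299),interpolation=2),cv2.resize(b,(560,300),interpolation=2)]))
E
```

```text
[ 0.49753044 -0.00655483  0.08270249] [ 0.14052425  0.61924105 -0.25702511]
[[220.81160329 257.92548302]] [[220.49770784 265.38103535]]
```

View pics/c1.png

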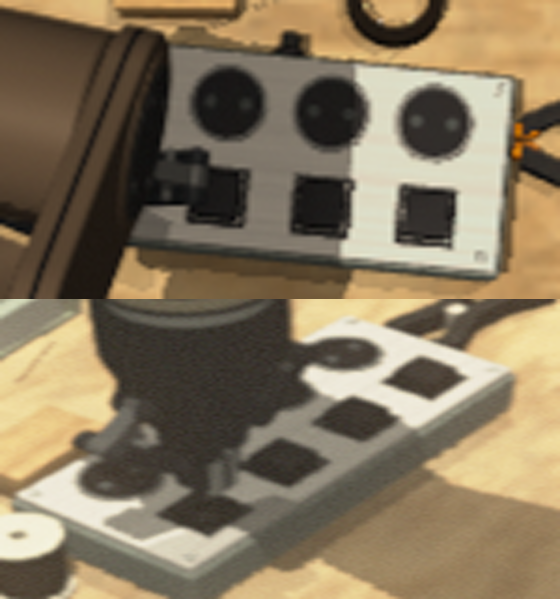

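The shut fingers hang over key 1, at scene crop (205,490), about 20 mm above it. Descending gently.

>>> {"op": "servo_tool", "data": {
  "series": [
    [[0,0,0],[0,0.01,-0.04],0],
    [[0,0,0],[0,0,-0.04],0],
    [[0,0,0],[0,0,-0.04],0],
    [[0,0,0],[0,0,-0.02],0],
    [[0,0,0],[0,0,0],0],
    [[0,0,0],[0,0,0],0],
    [[0,0,0],[0,0,0],0]
  ]
}}

```text
clock: 3.1
tcp_pos: [0.498, -0.0062, 0.0695]
ee_rot: [[0.995, -0.096, 0.0], [-0.096, -0.995, -0.0], [0.0, 0.0, -1.0]]
ft_force: [-0.6, -0.3, -0.4]
opening: -0.0002
gripper_force: 0.0
```

>>> {"op": "servo_tool", "data": {
  "series": [
    [[0,0,0],[0,0,-0.02],0],
    [[0,0,0],[0,0,-0.02],0],
    [[0,0,0],[0,0,-0.01],0],
    [[0,0,0],[0,0,-0.01],0],
    [[0,0,0],[0,0,0],0],
    [[0,0,0],[0,0,0],0],
    [[0,0,0],[0,0,0],0]
  ]
}}

```text
clock: 3.8
tcp_pos: [0.4979, -0.0061, 0.0634]
ee_rot: [[0.995, -0.096, 0.0], [-0.096, -0.995, -0.0], [0.0, 0.0, -1.0]]
ft_force: [-0.4, 0.6, -0.2]
opening: 0.0001
gripper_force: 0.0
```

>>> {"op": "servo_tool", "data": {
  "series": [
    [[0,0,0],[0,0,-0.01],0],
    [[0,0,0],[0,0,-0.005],0],
    [[0,0,0],[0,0,0],0],
    [[0,0,0],[0,0,0],0]
  ]
}}

```text
clock: 4.2
tcp_pos: [0.4979, -0.0061, 0.0618]
ee_rot: [[0.995, -0.096, -0.0], [-0.096, -0.995, 0.0], [-0.0, -0.0, -1.0]]
ft_force: [-0.1, 0.5, 0.3]
opening: -0.0001
gripper_force: 0.0
```

>>> {"op": "servo_tool", "data": {
  "series": [
    [[0,0,0],[0,0,-0.01],0],
    [[0,0,0],[0,0,-0.005],0],
    [[0,0,0],[0,0,0],0],
    [[0,0,0],[0,0,0],0]
  ]
}}

```text
clock: 4.6
tcp_pos: [0.498, -0.0062, 0.0604]
ee_rot: [[0.995, -0.096, 0.0], [-0.096, -0.995, -0.0], [0.0, 0.0, -1.0]]
ft_force: [-0.1, 0.1, 0.9]
opening: 0.0001
gripper_force: 0.4
```

>>> {"op": "servo_tool", "data": {
  "series": [
    [[0,0,0],[0,0,-0.003],0],
    [[0,0,0],[0,0,0],0],
    [[0,0,0],[0,0,0],0]
  ]
}}

```text
clock: 4.9
tcp_pos: [0.498, -0.0062, 0.0602]
ee_rot: [[0.995, -0.096, 0.0], [-0.096, -0.995, -0.0], [0.0, 0.0, -1.0]]
ft_force: [-0.3, -0.3, 1.6]
opening: -0.0002
gripper_force: 0.9
```

>>> {"op": "servo_tool", "data": {
  "series": [
    [[0,0,0],[0,0,-0.003],0],
    [[0,0,0],[0,0,0],0],
    [[0,0,0],[0,0,0],0]
  ]
}}

```text
clock: 5.2
tcp_pos: [0.498, -0.0062, 0.0599]
ee_rot: [[0.995, -0.096, 0.0], [-0.096, -0.995, -0.0], [0.0, 0.0, -1.0]]
ft_force: [-1.0, 0.3, 2.8]
opening: 0.0003
gripper_force: 1.4
```

Key 1 is firm at about z=60 mm, so it is likely the latched one. Lifting and moving to key 2.

>>> {"op": "servo_tool", "data": {
  "series": [
    [[0,0,0],[0,0,0.06],0],
    [[0,0,0],[0,0,0.08],0],
    [[0,0,0],[-0.013,-0.13,0],0],
    [[0,0,0],[-0.014,-0.14,0],0],
    [[0,0,0],[-0.014,-0.14,0],0],
    [[0,0,0],[-0.013,-0.125,-0.03],0],
    [[0,0,0],[0,0,-0.03],0],
    [[0,0,0],[0,0,0],0],
    [[0,0,0],[0,0,0],0],
    [[0,0,0],[0,0,0],0]
  ]
}}

```text
clock: 6.2
tcp_pos: [0.4924, -0.0593, 0.0676]
ee_rot: [[0.995, -0.096, -0.0], [-0.096, -0.995, 0.0], [-0.0, -0.0, -1.0]]
ft_force: [0.9, 0.1, -0.2]
opening: -0.0002
gripper_force: 0.0
```

>>> {"op": "servo_tool", "data": {
  "series": [
    [[0,0,0],[0,0,-0.01],0],
    [[0,0,0],[0,0,-0.01],0],
    [[0,0,0],[0,0,0],0],
    [[0,0,0],[0,0,0],0]
  ]
}}

```text
clock: 6.6
tcp_pos: [0.4925, -0.0595, 0.0657]
ee_rot: [[0.995, -0.096, -0.0], [-0.096, -0.995, 0.0], [-0.0, -0.0, -1.0]]
ft_force: [0.7, 0.1, -0.7]
opening: 0.0
gripper_force: 0.0
```

>>> {"op": "servo_tool", "data": {
  "series": [
    [[0,0,0],[0,0,-0.008],0],
    [[0,0,0],[0,0,0],0],
    [[0,0,0],[0,0,0],0]
  ]
}}

```text
clock: 6.9
tcp_pos: [0.4925, -0.0596, 0.0649]
ee_rot: [[0.995, -0.096, -0.0], [-0.096, -0.995, 0.0], [-0.0, -0.0, -1.0]]
ft_force: [-0.2, -0.5, -0.5]
opening: 0.0001
gripper_force: 0.0
```

>>> {"op": "servo_tool", "data": {
  "series": [
    [[0,0,0],[0,0,-0.006],0],
    [[0,0,0],[0,0,0],0],
    [[0,0,0],[0,0,0],0]
  ]
}}

```text
clock: 7.2
tcp_pos: [0.4925, -0.0596, 0.0643]
ee_rot: [[0.995, -0.096, -0.0], [-0.096, -0.995, 0.0], [-0.0, -0.0, -1.0]]
ft_force: [0.5, -0.2, -0.2]
opening: 0.0
gripper_force: 0.0
```

>>> {"op": "servo_tool", "data": {
  "series": [
    [[0,0,0],[0,0,-0.008],0],
    [[0,0,0],[0,0,0],0],
    [[0,0,0],[0,0,0],0]
  ]
}}

```text
clock: 7.5
tcp_pos: [0.4926, -0.0597, 0.0637]
ee_rot: [[0.995, -0.096, 0.0], [-0.096, -0.995, -0.0], [0.0, 0.0, -1.0]]
ft_force: [-1.5, -0.0, 1.9]
opening: -0.0001
gripper_force: 0.9
```

>>> {"op": "servo_tool", "data": {
  "series": [
    [[0,0,0],[0,0,-0.008],0],
    [[0,0,0],[0,0,0],0],
    [[0,0,0],[0,0,0],0]
  ]
}}

```text
clock: 7.8
tcp_pos: [0.4926, -0.0596, 0.0628]
ee_rot: [[0.995, -0.096, 0.0], [-0.096, -0.995, -0.0], [0.0, 0.0, -1.0]]
ft_force: [0.3, -0.3, 2.6]
opening: 0.0
gripper_force: 1.1
```

Key 2 meets the finger at about 64 mm and gives softly, so it is up. On to key 3.

>>> {"op": "servo_tool", "data": {
  "series": [
    [[0,0,0],[0,0,0.05],0],
    [[0,0,0],[0,0,0.05],0],
    [[0,0,0],[-0.013,-0.13,0],0],
    [[0,0,0],[-0.014,-0.14,0],0],
    [[0,0,0],[-0.014,-0.14,0],0],
    [[0,0,0],[-0.012,-0.138,-0.03],0],
    [[0,0,0],[0,0,-0.04],0],
    [[0,0,0],[0,0,-0.01],0],
    [[0,0,0],[0,0,0],0],
    [[0,0,0],[0,0,0],0]
  ]
}}

```text
clock: 8.8
tcp_pos: [0.4871, -0.114, 0.0645]
ee_rot: [[0.995, -0.096, -0.0], [-0.096, -0.995, 0.0], [-0.0, -0.0, -1.0]]
ft_force: [-0.8, -0.4, 0.7]
opening: 0.0002
gripper_force: 0.0
```

>>> {"op": "servo_tool", "data": {
  "series": [
    [[0,0,0],[0,0,-0.008],0],
    [[0,0,0],[0,0,0],0],
    [[0,0,0],[0,0,0],0]
  ]
}}

```text
clock: 9.1
tcp_pos: [0.4873, -0.114, 0.0641]
ee_rot: [[0.995, -0.096, 0.0], [-0.096, -0.995, 0.0], [0.0, -0.0, -1.0]]
ft_force: [-0.9, 1.2, 1.3]
opening: -0.0003
gripper_force: 0.7
```

>>> {"op": "servo_tool", "data": {
  "series": [
    [[0,0,0],[0,0,-0.01],0],
    [[0,0,0],[0,0,0],0],
    [[0,0,0],[0,0,0],0]
  ]
}}

```text
clock: 9.4
tcp_pos: [0.4873, -0.1143, 0.0631]
ee_rot: [[0.995, -0.096, 0.0], [-0.096, -0.995, 0.0], [0.0, -0.0, -1.0]]
ft_force: [0.2, 0.6, 1.4]
opening: -0.0
gripper_force: 1.1
```

Key 3 touches at about 64 mm and gives 1 mm with hardly any rise in force, so it is up. Key 4 next.

>>> {"op": "servo_tool", "data": {
  "series": [
    [[0,0,0],[0,0,0.05],0],
    [[0,0,0],[0,0,0.05],0],
    [[0,0,0],[-0.013,-0.13,0],0],
    [[0,0,0],[-0.014,-0.14,0],0],
    [[0,0,0],[-0.014,-0.14,0],0],
    [[0,0,0],[-0.012,-0.138,-0.03],0],
    [[0,0,0],[0,0,-0.04],0],
    [[0,0,0],[0,0,-0.01],0],
    [[0,0,0],[0,0,0],0],
    [[0,0,0],[0,0,0],0]
  ]
}}

```text
clock: 10.4
tcp_pos: [0.4818, -0.1687, 0.0647]
ee_rot: [[0.995, -0.096, -0.0], [-0.096, -0.995, 0.0], [-0.0, -0.0, -1.0]]
ft_force: [0.8, 0.4, 0.4]
opening: -0.0003
gripper_force: 0.0
```

>>> {"op": "servo_tool", "data": {
  "series": [
    [[0,0,0],[0,0,-0.008],0],
    [[0,0,0],[0,0,0],0],
    [[0,0,0],[0,0,0],0]
  ]
}}

```text
clock: 10.7
tcp_pos: [0.4819, -0.169, 0.0642]
ee_rot: [[0.995, -0.096, 0.0], [-0.096, -0.995, 0.0], [0.0, -0.0, -1.0]]
ft_force: [0.2, -0.4, -0.0]
opening: -0.0003
gripper_force: 0.0
```

>>> {"op": "servo_tool", "data": {
  "series": [
    [[0,0,0],[0,0,-0.008],0],
    [[0,0,0],[0,0,0],0],
    [[0,0,0],[0,0,0],0]
  ]
}}

```text
clock: 11.0
tcp_pos: [0.482, -0.169, 0.0635]
ee_rot: [[0.995, -0.096, 0.0], [-0.096, -0.995, 0.0], [-0.0, -0.0, -1.0]]
ft_force: [-0.3, 1.6, 2.2]
opening: 0.0001
gripper_force: 1.0
```

>>> {"op": "servo_tool", "data": {
  "series": [
    [[0,0,0],[0,0,-0.008],0],
    [[0,0,0],[0,0,0],0],
    [[0,0,0],[0,0,0],0]
  ]
}}

```text
clock: 11.3
tcp_pos: [0.482, -0.1691, 0.0626]
ee_rot: [[0.995, -0.096, 0.0], [-0.096, -0.995, 0.0], [0.0, -0.0, -1.0]]
ft_force: [-0.3, 2.9, 2.2]
opening: 0.0002
gripper_force: 1.2
```

Key 4 gives too, so key 1 is the latched one. Returning to it.

>>> {"op": "servo_tool", "data": {
  "series": [
    [[0,0,0],[0,0,0.05],0],
    [[0,0,0],[0,0,0.05],0],
    [[0,0,0],[0.026,0.27,0],0],
    [[0,0,0],[0.027,0.27,0],0],
    [[0,0,0],[0.027,0.27,0],0],
    [[0,0,0],[0.027,0.27,0],0],
    [[0,0,0],[0.027,0.27,0],0],
    [[0,0,0],[0.026,0.29,0],0],
    [[0,0,0],[0,0,-0.05],0],
    [[0,0,0],[0,0,0],0]
  ]
}}

```text
clock: 12.3
tcp_pos: [0.4974, -0.005, 0.067]
ee_rot: [[0.996, -0.095, -0.001], [-0.095, -0.996, -0.0], [-0.001, 0.001, -1.0]]
ft_force: [0.3, -0.2, 0.1]
opening: -0.0
gripper_force: 0.0
```

>>> {"op": "servo_tool", "data": {
  "series": [
    [[0,0,0],[0,0,0],0],
    [[0,0,0],[0,0,-0.04],0],
    [[0,0,0],[0,0,-0.02],0],
    [[0,0,0],[0,0,-0.02],0],
    [[0,0,0],[0,0,-0.02],0],
    [[0,0,0],[0,0,0],0],
    [[0,0,0],[0,0,0],0]
  ]
}}

```text
clock: 13.0
tcp_pos: [0.498, -0.0056, 0.0578]
ee_rot: [[0.995, -0.096, 0.0], [-0.096, -0.995, -0.001], [0.0, 0.001, -1.0]]
ft_force: [-2.0, -1.3, 2.6]
opening: 0.0001
gripper_force: 1.8
```

>>> {"op": "servo_tool", "data": {
  "series": [
    [[0,0,0],[0,0,-0.015],0],
    [[0,0,0],[0,0,-0.015],0],
    [[0,0,0],[0,0,-0.015],0],
    [[0,0,0],[0,0,0],0],
    [[0,0,0],[0,0,0],0]
  ]
}}

```text
clock: 13.5
tcp_pos: [0.4981, -0.0056, 0.054]
ee_rot: [[0.995, -0.096, -0.0], [-0.096, -0.995, -0.001], [-0.0, 0.001, -1.0]]
ft_force: [-4.3, -2.1, 8.1]
opening: 0.0002
gripper_force: 4.3
```

>>> {"op": "servo_tool", "data": {
  "series": [
    [[0,0,0],[0,0,-0.01],0],
    [[0,0,0],[0,0,-0.005],0],
    [[0,0,0],[0,0,0],0],
    [[0,0,0],[0,0,0],0]
  ]
}}

```text
clock: 13.9
tcp_pos: [0.4982, -0.0056, 0.0539]
ee_rot: [[0.995, -0.095, -0.001], [-0.095, -0.995, -0.001], [-0.001, 0.001, -1.0]]
ft_force: [-8.1, -2.4, 17.5]
opening: 0.0
gripper_force: 8.5
```

It has reached the stop, with force rising to 17.5 N. Now I lift clear and check the key's height with the cameras.

>>> {"op": "servo_tool", "data": {
  "series": [
    [[0,0,0],[0,0,0.03],0],
    [[0,0,0],[0,0,0.05],0],
    [[0,0,0],[0,0,0.1],0],
    [[0,0,0],[0,0,0.3],0],
    [[0,0,0],[0,0,0.4],0],
    [[0,0,0],[0,0,0.4],0],
    [[0,0,0],[-0.05,-0.3,0.2],0],
    [[0,0,0],[-0.05,-0.4,0.1],0],
    [[0,0,0],[-0.05,-0.4,0],0],
    [[0,0,0],[0,-0.4,0],0]
  ]
}}

```text
clock: 14.9
tcp_pos: [0.4828, -0.156, 0.2102]
ee_rot: [[0.995, -0.096, 0.002], [-0.096, -0.995, 0.0], [0.002, -0.001, -1.0]]
ft_force: [1.4, 0.3, -0.4]
opening: 0.0003
gripper_force: 0.0
```

>>> {"op": "servo_tool", "data": {
  "series": [
    [[0,0,0],[-0.03,-0.4,0],0],
    [[0,0,0],[-0.05,-0.4,0],0],
    [[0,0,0],[-0.05,-0.4,0],0],
    [[0,0,0],[-0.05,-0.4,0],0],
    [[0,0,0],[-0.05,-0.4,0],0],
    [[0,0,0],[-0.05,-0.4,0],0],
    [[0,0,0],[0,0,0],0],
    [[0,0,0],[0,0,0],0],
    [[0,0,0],[0,0,0],0],
    [[0,0,0],[0,0,0],0]
  ]
}}

```text
clock: 15.9
tcp_pos: [0.4553, -0.3937, 0.2094]
ee_rot: [[0.996, -0.095, 0.0], [-0.095, -0.996, 0.001], [0.0, -0.001, -1.0]]
ft_force: [0.4, -0.0, 0.1]
opening: -0.0002
gripper_force: 0.0
```

```bash
python3 - <<'E'
from h import *
snap("top","t2");snap("scene","s2")
s=env.get_state();print(s["clock"],s["tcp_pos"],s["ft_force"])
a=cv2.imread("pics/t2.png")[165:245,150:300];b=cv2.imread("pics/s2.png")[185:305,170:310]
cv2.imwrite("pics/c2.png",np.vstack([cv2.resize(a,(560,299),interpolation=2),cv2.resize(b,(560,300),interpolation=2)]))
E
```

```text
16.0 [ 0.45532507 -0.39401601  0.20962829] [0.44945329 0.55642896 0.48988083]
```

View pics/c2.png

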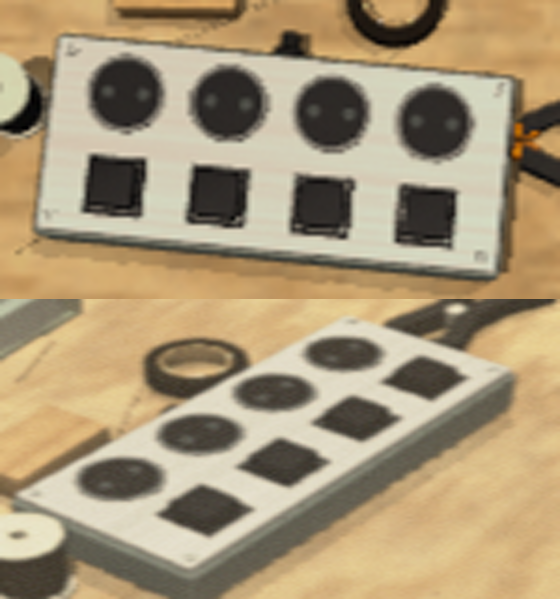

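Key 1 (crop 205,508) now stands up like the others, and nothing else has moved. Handing in.

```bash
python3 -c "
from cell import env
print(env.hand_in())"
```

```text
the job is handed in; nothing more can be done
None
```

I tapped all four keys from left to right and found the left-end one latched; I pressed it down to its stop and it sprang back, so all four keys look up in the last pictures and the job is handed in (no verdict was returned).

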